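# Unlock a swivel circuit-board holder and swing the board round to its stop

## Task

The big knurled ring on top of the circuit-board holder clamps the board's swing arm. Roll a fingertip across the ring's rim to turn it two full turns anticlockwise (seen from above; stop before two and a half, or it runs off its thread), leaving the arm where it is until the ring is loose; then push the arm clockwise with a fingertip until it rests against the red stop peg. Grasp or lift nothing and leave everything else on the bench where it lies.

Things in the scene. Friction and masses are not known exactly. Their poses are not given: they have to be found in the camera images.
- holder: Grey round base of the board holder, fixed to the bench: 170 mm across, 14 mm high. Origin on the bench at the centre of its underside, on the vertical axis shared by ring and arm; z up. A steel stud, 28 mm across, ends 61 mm above the bench. A red stop peg, 10 mm across, 14 mm tall, stands on the base 78 mm from the axis, its top 28 mm above the bench.
- lock_ring (a joint): Turn of the knurled ring about the vertical axis, rad: 0 fully tight, grows anticlockwise seen from above; starts between 0 and 0.35; two full turns are 12.57 more. Counts through all turns. The ring stays at one height, stays where it is left and needs about 1.2 N at its rim. Ring: steel, 100 mm across over 40 upright ridges (2 mm deep), its rim from 28 to 52 mm above the bench; a white radial bar on its dark top face shows the turn. It is wider than the gripper opens.
- ring_center (a point): Centre of the ring's top face, on the axis, 52 mm above the bench; turns with the ring, its x axis along the white bar.
- board_arm (a joint): Swing of the aluminium arm about the same axis, rad: at 0 it points along the holder's +y, it grows as the arm swings clockwise seen from above (towards the holder's +x), so that it points along (sin q, cos q) in the holder's x, y. Starts between 0 and 0.3; the stop is at 1.25. It stays where it is left; 2 to 3 N at the push point moves it at any time, the ring does not really lock it.
- push_point (a point): Place to push the arm: on its anticlockwise side face, 110 mm from the axis, 20 mm above the bench; the point's x axis points from this face through the arm, in the pushing direction, its y axis outwards along the arm. The arm is a bar 24 mm wide, from 14 to 26 mm above the bench, bare between 85 mm (edge of the base) and 138 mm from the axis; beyond that, out to 205 mm, it carries a green circuit board, with jaws and parts up to 78 mm wide and 48 mm above the bench.
- meter_left: Leave alone: orange handheld multimeter, 175 x 85 x 44 mm, left of the robot. Origin at its underside.
- meter_right: Leave alone: orange handheld multimeter, 175 x 85 x 44 mm, on the right. Origin at its underside.
- screwdriver: Leave alone: screwdriver lying to the right of the holder. Origin at the underside of the tool.
- spool: Leave alone: blue and copper wire spool, 56 mm across, 40 mm high, far right. Origin at its underside.
- screw_jar: Leave alone: clear jar with a yellow lid, 50 mm across, 55 mm high, on the right. Origin at its underside.
- transformer: Leave alone: open-frame transformer with copper winding, 95 x 66 x 90 mm, far left. Origin at its underside.
- parts_tray: Leave alone: grey divided tray, 100 x 140 x 28 mm, left. Origin at its underside.
- capacitor: Leave alone: blue upright capacitor can, 34 mm across, 45 mm high, between the robot and the holder, to the right. Origin at its underside.

How it is judged:
By the outcome, as a careful person would: the job done as asked, in the order asked, and still so for the second after the job is handed in, with the robot touching nothing.
It also fails if it takes over 72 s, if anything falls off the work surface, if the arm or the gripper's body presses on something with over 40 N, if the wrist force passes 120 N, or if a joint passes its speed limit or range.

## Robot

A 7-joint arm with a two-finger parallel gripper is mounted at the origin on the work surface. World frame = base frame: x ahead of the robot, y to its left, z up, the work surface at z = 0. Lengths are in m, angles in rad, forces in N, time in s.
With the tool pointing down it reaches from about 0.4 to 0.85 m from the base axis. Payload 4.5 kg.
Tool frame: the origin (TCP) lies between the finger pads; the fingertips stand 11 mm ahead of it and the grasp point (between the pads) lies 8 mm behind it (r.tip_reach is the distance from the TCP to the fingertips, in m); x points along the fingers, y is the direction in which the jaws open and shut, and the axes are right-handed (so a half turn about x gives the same grasp; the last joint's range is limited). The gripper opens to 88 mm and grips with 3 to 60 N. Pads are 18 mm wide; open, the fingers measure 123 mm over their backs; the gripper's body (75 mm by 187 mm) begins 45 mm behind the grasp point.
Start: joints at [-1.142, 0.689, -0.195, 1.565, 0.157, 0.902, -0.215], TCP at [0.24, 0.577, 0.25] pointing down, gripper open.
Joint ranges: [-3.01, 3.01], [-0.46, 2.08], [-1.47, 1.51], [0.13, 2.56], [-1, 4.14], [0.04, 2.09], [-2.66, 2.66]. Speed limits (rad/s): [2.57, 2.57, 3.14, 3.14, 3.14, 3.14, 3.14].

## Interface

Orientations are given as a unit quaternion [x, y, z, w].
In Python, from plant import r gives the robot as it stands.
- The arm moves only by the tool drive_tool, never from a script. Its argument "deltas" is a list of rows, each a list of 3 entries, a list of its own where there are three numbers: the turn, a rotation vector about the tool's x, y, z in degrees, then the shift along the tool's x, y, z in cm, then the finger opening in cm, from 0 to 8.81. A call has 1 to 12 rows; each row shifts and turns the commanded pose from where the row before left it, along the tool's axes as they then stand; what a row does not reach is not made up. A row lasts 1/12 s, in which the tool goes at most 41.7 mm and 7.16 degrees, less where a joint would pass 70% of its speed; a pose out of reach is approached as far as the arm can. A call is refused whole if a number of a shift passes 4.17 or a number of a turn 7.16, either way. A call with a gripper value outside its range is refused whole. The fingers move at their own pace and stop on an object; "force" is the grip in N (left out, the last holds). Time passes only in rows, so rows that do not move let the fingers close. It gives the time, the measured TCP pose, the force and the opening at its end, in the units of the state.
- r.get_state(): the state, without advancing time (a new reading comes with each control period).
- r.snapshot(name): name is "scene" or "top" or "wrist"; returns a dict with "color" (420x560x3 uint8, red, green, blue), "fov_y" (degrees; the focal length in pixels is half the picture's height over the tangent of half this angle, whatever the lens; pixels are square), "cx", "cy" (the principal point, pixels), "extrinsics" (4x4, takes a point from world to camera coordinates); the wrist camera has in their place "tool_from_camera" (4x4, takes a point from camera to tool coordinates, whose origin is the TCP and whose axes are the tool frame's). Camera axes: x right, y up, looking along -z (the intrinsics and any distortion apply to the point x, -y, -z); pixel columns grow to the right and rows downward; lengths in m; the calibration is good to about 2 mm. The wrist camera is an equidistant fisheye: a pixel r from the principal point sees the ray r / f radians off the axis. A picture is of the moment at which its call begins: read the wrist's pose just before it. There is no depth.
- r.finish_job(): hands the job in, once; it reports no verdict.
The state is a dict: "clock": time; "q": joint angles; "qd": joint speeds; "joint_torque": joint torques, N m; "tool_pos": TCP position; "eef_rot": TCP orientation; "contact_force": force on the tool from outside, world axes, zero at the start; "moment": the same for the moment, N m; "opening": opening from 0.0 (shut) to 1.0 (fully open).
Only numpy, scipy, OpenCV 4.12 (cv2) and the standard library are available. Lean on these libraries where they do the work, as an engineer would, in place of code of your own. Each camera call takes 0.05 s, during which the arm holds its last target. There are 200 camera calls.

## Working session

There is one attempt and no reset: what is moved stays moved. The work goes in short steps, Python scripts to look and compute and a tool call to move; the robot and the scene stay as the last step left them, time stands still between calls to the robot, and variables do not carry over. Pictures are saved under pics/ and viewed, about 8 in all and at most 12, crops included, and the job is handed in when it is done.

Besides the shell and the picture viewer there is one more tool, called after "Emit:" as name(argument=value, ...), one argument or row to a line, values as JSON. drive_tool: Moves the arm, as the interface text tells. Its arguments: {"type":"object","properties":{"deltas":{"type":"array","items":{"type":"array"}},"force":{"type":"number"}},"required":["deltas"]}

```bash
mkdir -p pics; ls; python3 - <<'E'
from plant import r
import cv2
for n in("scene","top"):
    s=r.snapshot(n); cv2.imwrite(f"pics/{n}0.png",s["color"][:,:,::-1]); print(n,s["fov_y"],s["cx"],s["cy"],s["extrinsics"].round(3).tolist())
s=r.get_state();print(s["clock"],s["tool_pos"],s["eef_rot"],r.tip_reach)
E
```

```text
pics
scene 43.11218754300665 281.9158159269838 211.35573066959543 [[0.494, 0.869, 0.017, -0.243], [-0.483, 0.258, 0.837, 0.183], [0.723, -0.422, 0.547, -1.857], [0.0, 0.0, 0.0, 1.0]]
top 43.87311733471818 285.1313863295934 221.09284918987169 [[0.016, -1.0, 0.008, -0.014], [0.997, 0.016, 0.081, -0.527], [-0.081, 0.006, 0.997, -1.56], [0.0, 0.0, 0.0, 1.0]]
0.1 [0.24025918 0.57640411 0.24901174] [ 0.13811437  0.69343151 -0.13923742  0.69331819] 0.011
```

View pics/top0.png

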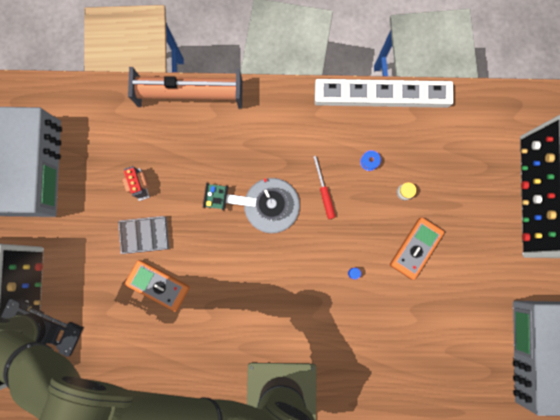

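View pics/scene0.png

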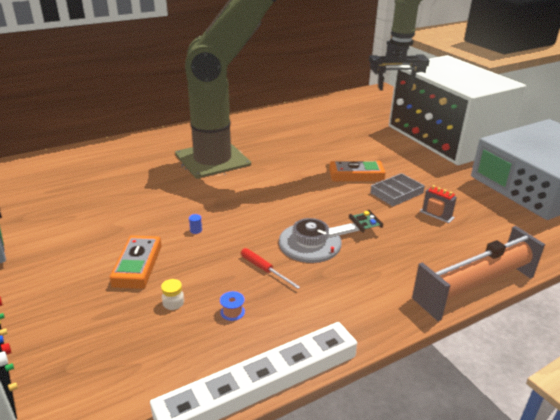

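The top view shows the base at about (272,205), the arm pointing left (+y) to the board at (215,197), the red peg at (267,180), and the capacitor at (355,273).

```bash
cat > h.py <<'E'
import numpy as np, cv2
from plant import r
from scipy.spatial.transform import Rotation as R
def px2w(s,u,v,z):
    f=210/np.tan(np.radians(s["fov_y"]/2)); E=np.array(s["extrinsics"])
    d=E[:3,:3].T@np.array([(u-s["cx"])/f,-(v-s["cy"])/f,-1]); o=-E[:3,:3].T@E[:3,3]
    return o+d*(z-o[2])/d[2]
def w2px(s,p):
    f=210/np.tan(np.radians(s["fov_y"]/2)); E=np.array(s["extrinsics"])
    c=E[:3,:3]@np.array(p)+E[:3,3]; return np.array([s["cx"]-f*c[0]/c[2], s["cy"]+f*c[1]/c[2]])
def wrist(st,s,u,v,z):
    "wrist fisheye pixel -> world point at height z"
    f=210/np.tan(np.radians(s["fov_y"]/2)); T=np.array(s["tool_from_camera"])
    x,y=u-s["cx"],v-s["cy"]; rr=np.hypot(x,y)+1e-9; a=rr/f
    d=np.array([np.sin(a)*x/rr,-np.sin(a)*y/rr,-np.cos(a)])
    Q=R.from_quat(st["eef_rot"]).as_matrix()
    d=Q@T[:3,:3]@d; o=Q@T[:3,3]+np.array(st["tool_pos"])
    return o+d*(z-o[2])/d[2]
E
python3 - <<'E'
from h import *
s=r.snapshot("top"); im=s["color"]; hsv=cv2.cvtColor(im,cv2.COLOR_RGB2HSV)
# low-saturation blob around the holder
m=((hsv[...,1]<70)).astype(np.uint8); m[:, :243]=0; m[:,302:]=0; m[:170]=0; m[240:]=0
c=max(cv2.findContours(m,0,2)[0],key=cv2.contourArea); h=cv2.convexHull(c)
print("base",cv2.fitEllipse(h),cv2.minEnclosingCircle(h)); e=cv2.fitEllipse(h)[0]; print(px2w(s,*e,.012))
sat=im[...,0].astype(int)-im[...,1]
ys,xs=np.where((hsv[175:186,258:276,1]>120)&((hsv[175:186,258:276,0]<5)|(hsv[175:186,258:276,0]>172)))
print("peg",xs.mean()+258,ys.mean()+175,px2w(s,xs.mean()+258,ys.mean()+175,.026))
w=(im.min(2)>190).astype(np.uint8); w[:,:200]=0;w[:,300:]=0;w[:170]=0;w[240:]=0
n,l,st,ce=cv2.connectedComponentsWithStats(w)
for i in range(1,n):
  if st[i,4]>3: print(st[i],ce[i],px2w(s,*ce[i],.03))
cv2.imwrite("pics/c1.png",cv2.resize(im[165:245,190:310,::-1],None,fx=6,fy=6,interpolation=2))
E
```

```text
base ((271.2793884277344, 205.1217041015625), (54.93362808227539, 56.604095458984375), 94.58287048339844) ((270.5, 205.0), 28.93537139892578)
[0.5758925  0.03709038 0.012     ]
peg 264.75 179.625 [0.65201713 0.05803853 0.026     ]
[264 189   5   8  22] [266.13636364 192.59090909] [0.61179076 0.0529616  0.03      ]
[208 192   4   4  14] [209.28571429 193.5       ] [0.60617014 0.22486893 0.03      ]
[227 195  30  13 264] [242.15530303 200.34469697] [0.58696286 0.12501818 0.03      ]
[267 200   9   8  54] [271.14814815 203.33333333] [0.57930956 0.03720664 0.03      ]
```

View pics/c1.png

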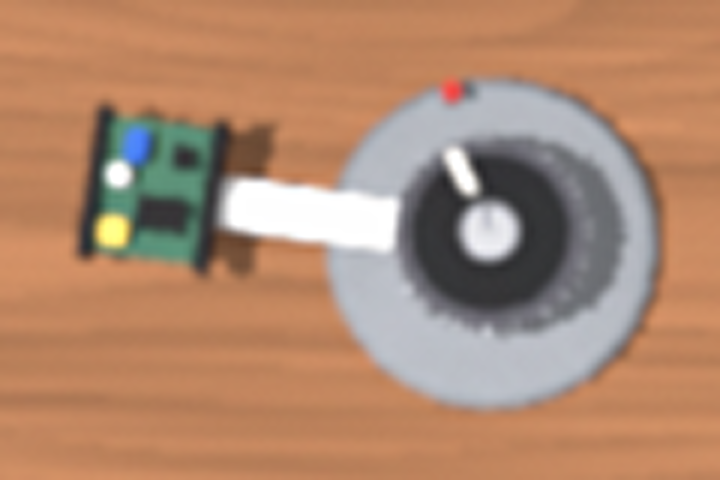

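Emit:
drive_tool(
  deltas=[
    [[0,0,0],[0,-2.3,3.24],0],
    [[0,0,0],[0,-2.3,3.24],0],
    [[0,0,0],[0,-2.3,3.24],0],
    [[0,0,0],[0,-2.3,3.24],0],
    [[0,0,0],[0,-2.3,3.24],0],
    [[0,0,0],[0,-2.3,3.24],0],
    [[0,0,0],[0,-2.3,3.24],0],
    [[0,0,0],[0,-2.3,3.24],0],
    [[0,0,0],[0,-2.3,3.24],0],
    [[0,0,0],[0,-2.3,3.24],0],
    [[0,0,0],[0,-2.3,3.24],0],
    [[0,0,0],[0,-2.3,3.24],0],
  ],
  force=20,
)

```text
clock: 1.15
tool_pos: [0.4937, 0.1707, 0.2496]
eef_rot: [0.139, 0.693, -0.139, 0.693]
contact_force: [0.4, -0.0, 0.8]
opening: 0.119
```

Emit:
drive_tool(
  deltas=[
    [[0,0,0],[0,-2.3,3.2],0],
    [[0,0,0],[0,-2.3,3.2],0],
    [[0,0,0],[0,-2.3,3.2],0],
    [[0,0,0],[0,-2.3,3.2],0],
    [[7,0,0],[0,0,0],0],
    [[7,0,0],[0,0,0],0],
    [[7,0,0],[0,0,0],0],
    [[7,0,0],[0,0,0],0],
    [[7,0,0],[0,0,0],0],
    [[7,0,0],[0,0,0],0],
    [[7,0,0],[0,0,0],0],
    [[0,0,0],[0,0,0],0],
  ],
)

```text
clock: 2.15
tool_pos: [0.5757, 0.0387, 0.2495]
eef_rot: [0.414, 0.573, -0.415, 0.573]
contact_force: [-0.1, 0.0, -0.6]
opening: 0.003
```

```bash
python3 - <<'E'
from h import *
st=r.get_state(); s=r.snapshot("wrist"); cv2.imwrite("pics/w1.png",s["color"][:,:,::-1])
print(st["tool_pos"],st["q"],st["opening"],R.from_quat(st["eef_rot"]).as_matrix().round(3).tolist(),s["fov_y"],s["cx"],s["cy"],np.array(s["tool_from_camera"]).round(3).tolist())
E
```

```text
[0.57571474 0.03868456 0.24948828] [-0.1394729   0.62148504 -0.01296405  1.72009181  0.01095137  0.80057271
  0.16042144] 0.0028720920734416756 [[-0.0, 0.95, 0.313], [-0.0, 0.313, -0.95], [-1.0, -0.001, 0.0]] 65.70646984690485 283.4989857098957 212.0833318505818 [[0.0, 0.271, -0.963, -0.134], [1.0, 0.001, 0.0, -0.0], [0.001, -0.963, -0.271, -0.069], [0.0, 0.0, 0.0, 1.0]]
```

View pics/w1.png

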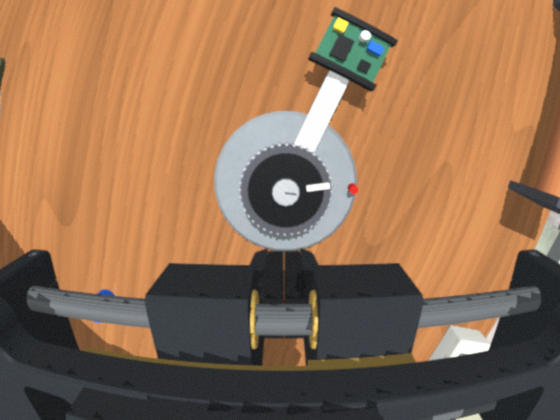

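The wrist view shows the ring centre at about (286,190), its white bar to the right at (318,187), the peg at (353,189), and the arm going up to the board. Next I measure these.

```bash
python3 - <<'E'
from h import *
im=cv2.imread("pics/w1.png"); st=r.get_state(); s=r.snapshot("wrist")
g=cv2.cvtColor(im,cv2.COLOR_BGR2GRAY); hsv=cv2.cvtColor(im,cv2.COLOR_BGR2HSV)
def blob(m,seed=None,z=0,hull=True):
    c=[c for c in cv2.findContours(m.astype(np.uint8),0,1)[0] if len(c)>4]
    c=max(c,key=cv2.contourArea); h=cv2.convexHull(c).reshape(-1,2)
    P=np.array([wrist(st,s,u,v,z)[:2] for u,v in h]); 
    (x,y),rad=cv2.minEnclosingCircle(P.astype(np.float32)*1000); 
    A=np.c_[2*P,np.ones(len(P))]; k=np.linalg.lstsq(A,(P**2).sum(1),rcond=None)[0]
    return k[:2],np.sqrt(k[2]+k[:2]@k[:2]),x,y,rad
roi=np.zeros(g.shape,bool); roi[100:250,205:365]=1
print("base",blob(roi&(hsv[...,1]<80),z=.014))
print("disc",blob(roi&(g<60)&(np.arange(420)[:,None]<238),z=.052))
stud=roi.copy(); stud[:]=0; stud[172:212,268:304]=1
print("stud",blob(stud&(g>140),z=.061))
pg=roi&(hsv[...,1]>150)&(g<110)&((hsv[...,0]<4)|(hsv[...,0]>174)); ys,xs=np.where(pg); print("peg",xs.mean(),ys.mean(),wrist(st,s,xs.mean(),ys.mean(),.028))
b=np.zeros(g.shape,bool); b[175:200,304:334]=1; ys,xs=np.where(b&(g>170)); print("bar",wrist(st,s,xs.mean(),ys.mean(),.052))
# arm centre line
a=np.zeros(g.shape,bool); a[80:140,295:350]=1; ys,xs=np.where(a&(g>190)&(hsv[...,1]<50)); P=np.array([wrist(st,s,u,v,.026)[:2] for u,v in zip(xs,ys)])
vx=cv2.fitLine(P.astype(np.float32),2,0,.01,.01).ravel(); print("arm",vx)
E
```

```text
base (array([0.57783643, 0.04402316]), np.float64(0.08560561892873579), 583.9627685546875, 52.7135009765625, 99.14656829833984)
disc (array([0.5774587 , 0.03802865]), np.float64(0.03882802194800516), 577.5335693359375, 38.03986358642578, 39.0712776184082)
stud (array([0.5772428 , 0.03869062]), np.float64(0.013678979226815685), 577.3311767578125, 38.7784309387207, 13.851312637329102)
peg 351.1666666666667 186.83333333333334 [0.64815483 0.06158481 0.028     ]
bar [0.61258071 0.05499827 0.052     ]
arm [0.21448152 0.976728   0.5868159  0.12888539]
```

Emit:
drive_tool(
  deltas=[
    [[0,0,0],[0,2.87,0.29],0],
    [[0,0,0],[0,2.87,0.29],0],
    [[0,0,0],[0,2.87,0.29],0],
    [[7,0,0],[0,0,0],0],
    [[7,0,0],[0,0,0],0],
    [[7,0,0],[0,0,0],0],
    [[7,0,0],[0,0,0],0],
    [[7,0,0],[0,0,0],0],
    [[7,0,0],[0,0,0],0],
    [[7,0,0],[0,0,0],0],
    [[7,0,0],[0,0,0],0],
    [[7,0,0],[0,0,0],0],
  ],
)

```text
clock: 3.25
tool_pos: [0.6601, 0.0574, 0.2494]
eef_rot: [-0.653, -0.272, 0.653, -0.272]
contact_force: [0.2, 0.2, 0.0]
opening: 0.005
```

Emit:
drive_tool(
  deltas=[
    [[7,0,0],[1.85,0,0],0],
    [[7,0,0],[1.85,0,0],0],
    [[7,0,0],[1.85,0,0],0],
    [[7,0,0],[1.85,0,0],0],
    [[7,0,0],[1.85,0,0],0],
    [[7,0,0],[1.85,0,0],0],
    [[7,0,0],[1.85,0,0],0],
    [[7,0,0],[1.85,0,0],0],
    [[7,0,0],[1.85,0,0],0],
    [[7,0,0],[1.85,0,0],0],
    [[7,0,0],[1.85,0,0],0],
    [[0,0,0],[0,0,0],0],
  ],
)

```text
clock: 4.25
tool_pos: [0.6573, 0.0582, 0.0419]
eef_rot: [-0.678, 0.193, 0.683, 0.192]
contact_force: [-1.2, 0.5, -0.1]
opening: 0.004
```

```bash
cat > p.py <<'E'
from h import *
C=np.array([.5773,.0383])
def pose():
    st=r.get_state(); M=R.from_quat(st["eef_rot"]).as_matrix(); d=np.array(st["tool_pos"][:2])-C
    y=np.degrees(np.arctan2(M[1,1],M[0,1])); phi=np.degrees(np.arctan2(d[1],d[0]))
    u=-d/np.hypot(*d); print("t",st["clock"],"pos",np.round(st["tool_pos"],4),"yaw",y.round(1),"phi",phi.round(1),"r",np.hypot(*d).round(4),"q7",st["q"][6].round(2),"F",np.round(st["contact_force"],1),"inward in tool y,z",(u@M[:2,1]).round(3),(u@M[:2,2]).round(3))
    return st
if __name__=="__main__": pose()
E
python3 p.py; python3 -c "
from h import *
cv2.imwrite('pics/w2.png',r.snapshot('wrist')['color'][:,:,::-1])"
```

```text
t 4.25 pos [0.6573 0.0582 0.0419] yaw -121.6 phi 14.0 r 0.0824 q7 -1.64 F [-1.2  0.5 -0.1] inward in tool y,z 0.715 0.699
```

View pics/w2.png

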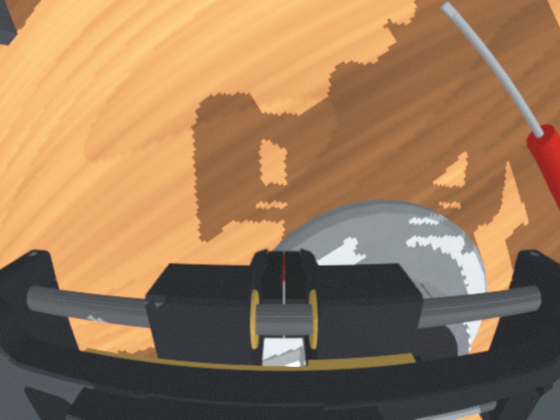

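Emit:
drive_tool(
  deltas=[
    [[0,0,0],[-0.3,0.3,0.3],0],
    [[0,0,0],[0,0.3,0.3],0],
    [[0,0,0],[0,0.2,0.2],0],
    [[0,0,0],[0,0.1,0.1],0],
    [[0,0,0],[0,0,0],0],
  ],
)

```text
clock: 4.72
tool_pos: [0.6479, 0.0543, 0.0502]
eef_rot: [0.681, -0.192, -0.68, -0.193]
contact_force: [-0.4, 0.4, 0.5]
opening: 0.006
```

```bash
python3 p.py
```

```text
t 4.7167 pos [0.6479 0.0543 0.0502] yaw -121.6 phi 12.8 r 0.0724 q7 -1.62 F [-0.4  0.4  0.5] inward in tool y,z 0.699 0.715
```

Emit:
drive_tool(
  deltas=[
    [[0,0,0],[0.2,0.15,0.15],0],
    [[0,0,0],[0,0.15,0.15],0],
    [[0,0,0],[0,0,0],0],
  ],
)

```text
clock: 4.97
tool_pos: [0.6434, 0.0534, 0.0471]
eef_rot: [-0.68, 0.193, 0.681, 0.193]
contact_force: [-1.2, 0.3, 0.1]
opening: 0.006
```

Emit:
drive_tool(
  deltas=[
    [[0,0,0],[0,0.15,0.15],0],
    [[0,0,0],[0,0,0],0],
  ],
)

```text
clock: 5.13
tool_pos: [0.6428, 0.0533, 0.0474]
eef_rot: [0.681, -0.192, -0.68, -0.193]
contact_force: [2.8, 0.9, -1.5]
opening: 0.007
```

Emit:
drive_tool(
  deltas=[
    [[0,0,0],[0,0.15,0.15],0],
    [[0,0,0],[0,0,0],0],
  ],
)

```text
clock: 5.3
tool_pos: [0.6422, 0.0534, 0.0478]
eef_rot: [0.682, -0.192, -0.679, -0.193]
contact_force: [5.3, 1.4, -0.1]
opening: 0.005
```

Emit:
drive_tool(
  deltas=[
    [[0,0,0],[0,0.13,0.13],0],
    [[-7,0,0],[0,-0.5,0.57],0],
    [[-7,0,0],[0,-0.5,0.57],0],
    [[-7,0,0],[0,-0.5,0.57],0],
    [[0,0,0],[0,0,0],0],
  ],
)

```text
clock: 5.72
tool_pos: [0.631, 0.0754, 0.0481]
eef_rot: [0.706, -0.062, -0.703, -0.064]
contact_force: [5.4, 2.7, 0.8]
opening: 0.004
```

```bash
python3 p.py
```

```text
t 5.7167 pos [0.631  0.0754 0.0481] yaw -100.2 phi 34.7 r 0.0653 q7 -1.35 F [5.4 2.7 0.8] inward in tool y,z 0.705 0.709
```

Emit:
drive_tool(
  deltas=[
    [[-7,0,0],[0,-0.5,0.57],0],
    [[-7,0,0],[0,-0.5,0.57],0],
    [[-7,0,0],[0,-0.5,0.57],0],
    [[-7,0,0],[0,-0.5,0.57],0],
    [[-7,0,0],[0,-0.5,0.57],0],
    [[-7,0,0],[0,-0.5,0.57],0],
  ],
)

```text
clock: 6.22
tool_pos: [0.5939, 0.101, 0.048]
eef_rot: [0.682, 0.195, -0.678, 0.193]
contact_force: [2.7, 4.3, 1.0]
opening: 0.005
```

```bash
python3 p.py; cat > bar.py <<'E'
from p import *
import sys
st=pose(); s=r.snapshot("top"); im=s["color"]
S=cv2.resize(im[165:245,190:310,::-1],None,fx=6,fy=6,interpolation=2); cv2.imwrite(f"pics/{sys.argv[1]}.png",S)
g=im.min(2).astype(int); best=[]
for a in range(0,360,2):
    v=[]
    for rr in np.linspace(.020,.036,7):
        u,w=w2px(s,[C[0]+rr*np.cos(np.radians(a)),C[1]+rr*np.sin(np.radians(a)),.052]); v.append(cv2.getRectSubPix(im.min(2),(1,1),(u,w))[0,0])
    best.append(np.mean(v))
b=np.array(best); k=b.argmax(); print("bar yaw",2*k,"level",b[k],"median",np.median(b))
E
python3 bar.py b1
```

```text
t 6.2167 pos [0.5939 0.101  0.048 ] yaw -58.1 phi 75.1 r 0.0649 q7 -0.87 F [2.7 4.3 1. ] inward in tool y,z 0.685 0.728
t 6.2167 pos [0.5939 0.101  0.048 ] yaw -58.1 phi 75.1 r 0.0649 q7 -0.87 F [2.7 4.3 1. ] inward in tool y,z 0.685 0.728
bar yaw 90 level 131.57142857142858 median 55.35714285714286
```

View pics/b1.png

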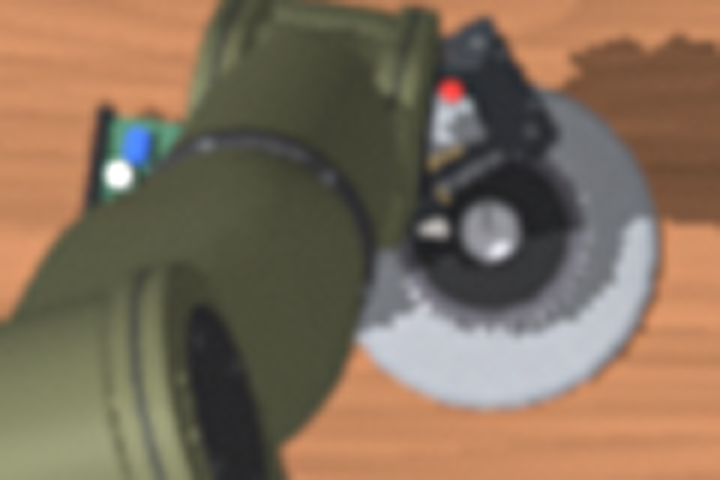

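Emit:
drive_tool(
  deltas=[
    [[-7,0,0],[0,-0.5,0.57],0],
    [[-7,0,0],[0,-0.5,0.57],0],
    [[-7,0,0],[0,-0.5,0.57],0],
    [[-7,0,0],[0,-0.5,0.57],0],
    [[-7,0,0],[0,-0.5,0.57],0],
    [[-7,0,0],[0,-0.5,0.57],0],
    [[-7,0,0],[0,-0.5,0.57],0],
    [[-7,0,0],[0,-0.5,0.57],0],
    [[-7,0,0],[0,-0.5,0.57],0],
    [[-7,0,0],[0,-0.5,0.57],0],
    [[-7,0,0],[0,-0.5,0.57],0],
    [[-7,0,0],[0,-0.5,0.57],0],
  ],
)

```text
clock: 7.27
tool_pos: [0.5164, 0.0591, 0.0473]
eef_rot: [0.375, 0.601, -0.376, 0.598]
contact_force: [-3.2, 2.6, 3.4]
opening: 0.004
```

```bash
python3 bar.py b2
```

```text
t 7.2667 pos [0.5164 0.0591 0.0473] yaw 25.9 phi 161.1 r 0.0644 q7 0.01 F [-3.2  2.6  3.4] inward in tool y,z 0.71 0.704
bar yaw 98 level 85.71428571428571 median 55.5
```

Emit:
drive_tool(
  deltas=[
    [[-7,0,0],[0,-0.38,0.69],0],
    [[-7,0,0],[0,-0.5,0.57],0],
    [[-7,0,0],[0,-0.5,0.57],0],
    [[-7,0,0],[0,-0.5,0.57],0],
    [[-7,0,0],[0,-0.5,0.57],0],
    [[-7,0,0],[0,-0.5,0.57],0],
    [[-7,0,0],[0,-0.5,0.57],0],
    [[-7,0,0],[0,-0.5,0.57],0],
    [[-7,0,0],[0,-0.5,0.57],0],
    [[-7,0,0],[0,-0.5,0.57],0],
    [[-7,0,0],[0,-0.5,0.57],0],
    [[-7,0,0],[0,-0.5,0.57],0],
  ],
)

```text
clock: 8.32
tool_pos: [0.5511, -0.0212, 0.0468]
eef_rot: [-0.121, 0.698, 0.119, 0.695]
contact_force: [-1.3, -0.7, -0.1]
opening: 0.003
```

```bash
python3 bar.py b3
```

```text
t 8.3167 pos [ 0.5511 -0.0212  0.0468] yaw 109.6 phi -113.8 r 0.065 q7 1.07 F [-1.3 -0.7 -0.1] inward in tool y,z 0.727 0.686
bar yaw 250 level 89.28571428571429 median 67.07142857142857
```

View pics/b3.png

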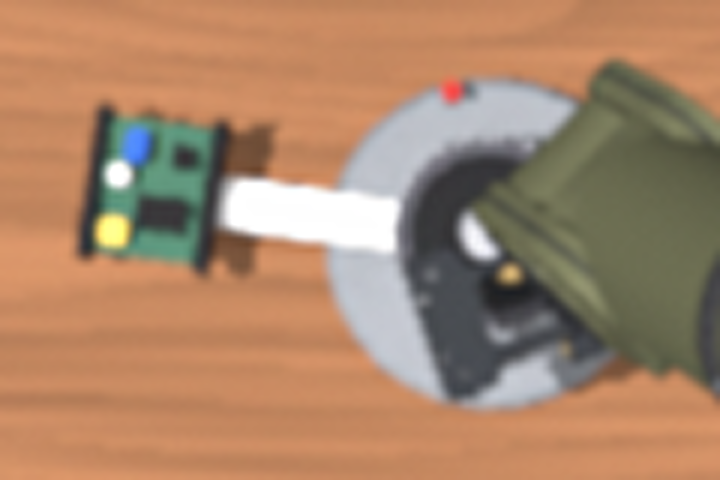

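Emit:
drive_tool(
  deltas=[
    [[0,0,0],[0,0.17,0.17],0],
    [[-7,0,0],[0,-0.48,0.59],0],
    [[-7,0,0],[0,-0.48,0.59],0],
    [[-7,0,0],[0,-0.48,0.59],0],
    [[-7,0,0],[0,-0.48,0.59],0],
    [[-7,0,0],[0,-0.5,0.57],0],
    [[-7,0,0],[0,-0.5,0.57],0],
    [[0,0,0],[0,0,0],0],
  ],
)

```text
clock: 9.03
tool_pos: [0.5994, -0.0227, 0.0466]
eef_rot: [-0.362, 0.609, 0.359, 0.608]
contact_force: [2.8, -5.9, 0.5]
opening: 0.004
```

```bash
python3 bar.py b4; python3 -c "
from h import *; print(r.get_state()['q'])"
```

```text
t 9.0333 pos [ 0.5994 -0.0227  0.0466] yaw 151.2 phi -70.0 r 0.0649 q7 1.76 F [ 2.8 -5.9  0.5] inward in tool y,z 0.751 0.66
bar yaw 300 level 88.0 median 58.57142857142857
[ 0.32413962  1.03150235 -0.67105182  1.75464602  0.95498618  0.71923829
  1.75668586]
```

Emit:
drive_tool(
  deltas=[
    [[0,0,0],[0,-0.8,-0.7],0],
    [[0,0,0],[0,-0.8,-0.7],0],
    [[7,0,0],[0,0.73,-0.73],0],
    [[7,0,0],[0,0.73,-0.73],0],
    [[7,0,0],[0,0.73,-0.73],0],
    [[7,0,0],[0,0.73,-0.73],0],
    [[7,0,0],[0,0.73,-0.73],0],
    [[7,0,0],[0,0.73,-0.73],0],
    [[7,0,0],[0,0.73,-0.73],0],
    [[7,0,0],[0,0.73,-0.73],0],
    [[7,0,0],[0,0.73,-0.73],0],
    [[7,0,0],[0,0.73,-0.73],0],
  ],
)

```text
clock: 10.08
tool_pos: [0.5114, -0.0136, 0.0474]
eef_rot: [0.057, 0.705, -0.057, 0.705]
contact_force: [-0.0, -0.1, -0.9]
opening: 0.004
```

```bash
python3 p.py
```

```text
t 10.0833 pos [ 0.5114 -0.0136  0.0474] yaw 80.7 phi -141.8 r 0.0839 q7 0.61 F [-0.  -0.1 -0.9] inward in tool y,z 0.737 0.676
```

Clear and tracking well, so I continue the return: 29 more rows (203°).

Emit:
drive_tool(
  deltas=[
    [[7,0,0],[0,0.73,-0.73],0],
    [[7,0,0],[0,0.73,-0.73],0],
    [[7,0,0],[0,0.73,-0.73],0],
    [[7,0,0],[0,0.73,-0.73],0],
    [[7,0,0],[0,0.73,-0.73],0],
    [[7,0,0],[0,0.73,-0.73],0],
    [[7,0,0],[0,0.73,-0.73],0],
    [[7,0,0],[0,0.73,-0.73],0],
    [[7,0,0],[0,0.73,-0.73],0],
    [[7,0,0],[0,0.73,-0.73],0],
    [[7,0,0],[0,0.73,-0.73],0],
    [[7,0,0],[0,0.73,-0.73],0],
  ],
)

```text
clock: 11.08
tool_pos: [0.5162, 0.1004, 0.0474]
eef_rot: [0.514, 0.486, -0.513, 0.486]
contact_force: [-0.4, 0.5, -0.7]
opening: 0.006
```

```bash
python3 p.py
```

```text
t 11.0833 pos [0.5162 0.1004 0.0474] yaw -3.2 phi 134.6 r 0.0871 q7 -0.35 F [-0.4  0.5 -0.7] inward in tool y,z 0.74 0.672
```

Emit:
drive_tool(
  deltas=[
    [[7,0,0],[0,0.75,-0.71],0],
    [[7,0,0],[0,0.75,-0.71],0],
    [[7,0,0],[0,0.75,-0.71],0],
    [[7,0,0],[0,0.75,-0.71],0],
    [[7,0,0],[0,0.75,-0.71],0],
    [[7,0,0],[0,0.75,-0.71],0],
    [[7,0,0],[0,0.75,-0.71],0],
    [[7,0,0],[0,0.75,-0.71],0],
    [[7,0,0],[0,0.75,-0.71],0],
    [[7,0,0],[0,0.75,-0.71],0],
    [[7,0,0],[0,0.75,-0.71],0],
    [[7,0,0],[0,0.75,-0.71],0],
  ],
)

```text
clock: 12.08
tool_pos: [0.6299, 0.1048, 0.0475]
eef_rot: [0.708, 0.018, -0.706, 0.017]
contact_force: [0.1, 0.9, 0.2]
opening: 0.001
```

```bash
python3 p.py
```

```text
t 12.0833 pos [0.6299 0.1048 0.0475] yaw -87.2 phi 51.7 r 0.0848 q7 -1.25 F [0.1 0.9 0.2] inward in tool y,z 0.753 0.658
```

Emit:
drive_tool(
  deltas=[
    [[7,0,0],[0,0.73,-0.73],0],
    [[7,0,0],[0,0.73,-0.73],0],
    [[7,0,0],[0,0.73,-0.73],0],
    [[7,0,0],[0,0.73,-0.73],0],
    [[7,0,0],[0,0.73,-0.73],0],
    [[0,0,0],[0,0.6,0.53],0],
    [[0,0,0],[0,0.6,0.53],0],
    [[0,0,0],[0,0.3,0.26],0],
    [[0,0,0],[0,0.2,0.17],0],
    [[0,0,0],[0,0,0],0],
  ],
)

```text
clock: 12.92
tool_pos: [0.6404, 0.0574, 0.0485]
eef_rot: [0.683, -0.192, -0.677, -0.195]
contact_force: [6.2, 1.8, -1.3]
opening: 0.004
```

```bash
python3 bar.py b5
```

```text
t 12.9167 pos [0.6404 0.0574 0.0485] yaw -121.8 phi 16.8 r 0.0659 q7 -1.62 F [ 6.2  1.8 -1.3] inward in tool y,z 0.75 0.661
bar yaw 302 level 108.57142857142857 median 58.714285714285715
```

Emit:
drive_tool(
  deltas=[
    [[-7,0,0],[0,-0.46,0.6],0],
    [[-7,0,0],[0,-0.46,0.6],0],
    [[-7,0,0],[0,-0.46,0.6],0],
    [[-7,0,0],[0,-0.46,0.6],0],
    [[-7,0,0],[0,-0.46,0.6],0],
    [[-7,0,0],[0,-0.46,0.6],0],
    [[-7,0,0],[0,-0.46,0.6],0],
    [[-7,0,0],[0,-0.46,0.6],0],
    [[-7,0,0],[0,-0.46,0.6],0],
    [[-7,0,0],[0,-0.46,0.6],0],
    [[-7,0,0],[0,-0.46,0.6],0],
    [[-7,0,0],[0,-0.46,0.6],0],
  ],
)

```text
clock: 13.97
tool_pos: [0.5663, 0.1022, 0.0482]
eef_rot: [0.636, 0.315, -0.631, 0.313]
contact_force: [0.4, 6.0, 2.7]
opening: 0.006
```

```bash
python3 p.py
```

```text
t 13.9667 pos [0.5663 0.1022 0.0482] yaw -37.3 phi 99.7 r 0.0649 q7 -0.66 F [0.4 6.  2.7] inward in tool y,z 0.732 0.682
```

Emit:
drive_tool(
  deltas=[
    [[-7,0,0],[0,-0.46,0.6],0],
    [[-7,0,0],[0,-0.46,0.6],0],
    [[-7,0,0],[0,-0.46,0.6],0],
    [[-7,0,0],[0,-0.46,0.6],0],
    [[-7,0,0],[0,-0.46,0.6],0],
    [[-7,0,0],[0,-0.46,0.6],0],
    [[-7,0,0],[0,-0.46,0.6],0],
    [[-7,0,0],[0,-0.46,0.6],0],
    [[-7,0,0],[0,-0.46,0.6],0],
    [[-7,0,0],[0,-0.46,0.6],0],
    [[-7,0,0],[0,-0.46,0.6],0],
    [[-7,0,0],[0,-0.46,0.6],0],
  ],
)

```text
clock: 14.97
tool_pos: [0.5131, 0.0315, 0.0473]
eef_rot: [0.261, 0.658, -0.262, 0.656]
contact_force: [-4.2, 1.2, 3.0]
opening: 0.008
```

```bash
python3 bar.py b6
```

```text
t 14.9667 pos [0.5131 0.0315 0.0473] yaw 46.6 phi -173.9 r 0.0645 q7 0.22 F [-4.2  1.2  3. ] inward in tool y,z 0.76 0.65
bar yaw 260 level 81.42857142857143 median 62.57142857142857
```

Emit:
drive_tool(
  deltas=[
    [[-7,0,0],[0,-0.38,0.68],0],
    [[-7,0,0],[0,-0.46,0.6],0],
    [[-7,0,0],[0,-0.46,0.6],0],
    [[-7,0,0],[0,-0.46,0.6],0],
    [[-7,0,0],[0,-0.38,0.68],0],
    [[-7,0,0],[0,-0.46,0.6],0],
    [[-7,0,0],[0,-0.46,0.6],0],
    [[-7,0,0],[0,-0.46,0.6],0],
    [[-7,0,0],[0,-0.38,0.68],0],
    [[-7,0,0],[0,-0.46,0.6],0],
    [[-7,0,0],[0,-0.46,0.6],0],
    [[-7,0,0],[0,-0.46,0.6],0],
  ],
)

```text
clock: 16.02
tool_pos: [0.5786, -0.0266, 0.047]
eef_rot: [-0.245, 0.665, 0.242, 0.662]
contact_force: [-2.0, -3.6, 2.3]
opening: 0.006
```

```bash
python3 bar.py b7
```

```text
t 16.0167 pos [ 0.5786 -0.0266  0.047 ] yaw 130.3 phi -88.9 r 0.0649 q7 1.41 F [-2.  -3.6  2.3] inward in tool y,z 0.776 0.631
bar yaw 148 level 87.57142857142857 median 61.57142857142857
```

Emit:
drive_tool(
  deltas=[
    [[-7,0,0],[0,-0.38,0.68],0],
    [[-7,0,0],[0,-0.46,0.6],0],
    [[-7,0,0],[0,-0.46,0.6],0],
    [[-7,0,0],[0,-0.46,0.6],0],
    [[0,0,0],[0,0,0],0],
    [[0,0,0],[0,-0.8,-0.65],0],
    [[0,0,0],[0,-0.8,-0.65],0],
    [[0,0,0],[0,0,0],0],
  ],
)

```text
clock: 16.73
tool_pos: [0.6194, -0.0352, 0.0468]
eef_rot: [-0.395, 0.587, 0.394, 0.587]
contact_force: [0.3, 0.1, -0.3]
opening: 0.005
```

```bash
python3 bar.py b8
```

```text
t 16.7333 pos [ 0.6194 -0.0352  0.0468] yaw 157.9 phi -60.2 r 0.0847 q7 1.93 F [ 0.3  0.1 -0.3] inward in tool y,z 0.787 0.617
bar yaw 232 level 87.57142857142857 median 57.35714285714286
```

View pics/b8.png

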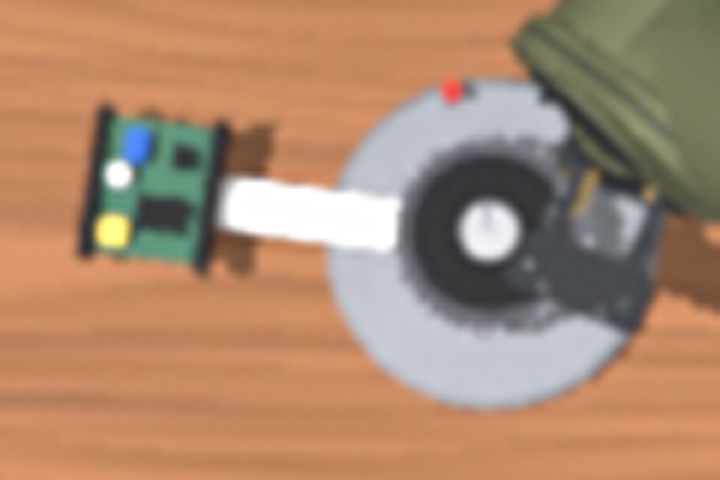

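The gripper hides the bar, so I'll read it again during the return.

Emit:
drive_tool(
  deltas=[
    [[7,0,0],[0,0.7,-0.76],0],
    [[7,0,0],[0,0.7,-0.76],0],
    [[7,0,0],[0,0.7,-0.76],0],
    [[7,0,0],[0,0.7,-0.76],0],
    [[7,0,0],[0,0.7,-0.76],0],
    [[7,0,0],[0,0.7,-0.76],0],
    [[7,0,0],[0,0.7,-0.76],0],
    [[7,0,0],[0,0.7,-0.76],0],
    [[7,0,0],[0,0.7,-0.76],0],
    [[7,0,0],[0,0.7,-0.76],0],
    [[7,0,0],[0,0.7,-0.76],0],
    [[7,0,0],[0,0.7,-0.76],0],
  ],
)

```text
clock: 17.78
tool_pos: [0.5073, -0.0073, 0.0475]
eef_rot: [0.1, 0.7, -0.099, 0.7]
contact_force: [-0.7, -0.1, -0.0]
opening: 0.004
```

```bash
python3 bar.py b9
```

```text
t 17.7833 pos [ 0.5073 -0.0073  0.0475] yaw 73.8 phi -146.9 r 0.0835 q7 0.5 F [-0.7 -0.1 -0. ] inward in tool y,z 0.757 0.653
bar yaw 118 level 80.42857142857143 median 63.0
```

Emit:
drive_tool(
  deltas=[
    [[7,0,0],[0,0.7,-0.76],0],
    [[7,0,0],[0,0.7,-0.76],0],
    [[7,0,0],[0,0.7,-0.76],0],
    [[7,0,0],[0,0.7,-0.76],0],
    [[7,0,0],[0,0.7,-0.76],0],
    [[7,0,0],[0,0.7,-0.76],0],
    [[7,0,0],[0,0.7,-0.76],0],
    [[7,0,0],[0,0.7,-0.76],0],
    [[7,0,0],[0,0.7,-0.76],0],
    [[7,0,0],[0,0.7,-0.76],0],
    [[7,0,0],[0,0.7,-0.76],0],
    [[7,0,0],[0,0.7,-0.76],0],
  ],
)

```text
clock: 18.83
tool_pos: [0.5213, 0.1054, 0.0473]
eef_rot: [0.542, 0.455, -0.541, 0.454]
contact_force: [-0.1, -0.3, -0.6]
opening: 0.004
```

```bash
python3 bar.py b10
```

```text
t 18.8333 pos [0.5213 0.1054 0.0473] yaw -9.9 phi 129.8 r 0.0874 q7 -0.44 F [-0.1 -0.3 -0.6] inward in tool y,z 0.763 0.646
bar yaw 226 level 147.71428571428572 median 38.285714285714285
```

Emit:
drive_tool(
  deltas=[
    [[7,0,0],[0,0.73,-0.73],0],
    [[7,0,0],[0,0.73,-0.73],0],
    [[7,0,0],[0,0.73,-0.73],0],
    [[7,0,0],[0,0.73,-0.73],0],
    [[7,0,0],[0,0.73,-0.73],0],
    [[7,0,0],[0,0.73,-0.73],0],
    [[7,0,0],[0,0.73,-0.73],0],
    [[7,0,0],[0,0.73,-0.73],0],
    [[7,0,0],[0,0.73,-0.73],0],
    [[7,0,0],[0,0.73,-0.73],0],
    [[7,0,0],[0,0.73,-0.73],0],
    [[7,0,0],[0,0.73,-0.73],0],
  ],
)

```text
clock: 19.88
tool_pos: [0.6344, 0.0981, 0.047]
eef_rot: [-0.706, 0.023, 0.707, 0.024]
contact_force: [0.5, 0.5, -0.5]
opening: 0.006
```

```bash
python3 bar.py b11
```

```text
t 19.8833 pos [0.6344 0.0981 0.047 ] yaw -93.8 phi 46.3 r 0.0826 q7 -1.34 F [ 0.5  0.5 -0.5] inward in tool y,z 0.767 0.641
bar yaw 226 level 221.14285714285714 median 57.857142857142854
```

Emit:
drive_tool(
  deltas=[
    [[7,0,0],[0,0.73,-0.73],0],
    [[7,0,0],[0,0.73,-0.73],0],
    [[0,0,0],[0,0.6,0.5],0],
    [[0,0,0],[0,0.5,0.42],0],
    [[0,0,0],[0,0.3,0.25],0],
    [[0,0,0],[0,0.15,0.13],0],
    [[-7,0,0],[0,-0.45,0.61],0],
    [[-7,0,0],[0,-0.45,0.61],0],
    [[-7,0,0],[0,-0.45,0.61],0],
  ],
)

```text
clock: 20.68
tool_pos: [0.6163, 0.0906, 0.0476]
eef_rot: [0.709, 0.027, -0.705, 0.024]
contact_force: [4.9, 3.2, -2.7]
opening: 0.004
```

```bash
python3 bar.py b12
```

```text
t 20.6833 pos [0.6163 0.0906 0.0476] yaw -85.9 phi 53.3 r 0.0653 q7 -1.22 F [ 4.9  3.2 -2.7] inward in tool y,z 0.756 0.654
bar yaw 246 level 212.71428571428572 median 56.92857142857143
```

Emit:
drive_tool(
  deltas=[
    [[-7,0,0],[0,-0.45,0.61],0],
    [[-7,0,0],[0,-0.45,0.61],0],
    [[-7,0,0],[0,-0.45,0.61],0],
    [[-7,0,0],[0,-0.45,0.61],0],
    [[-7,0,0],[0,-0.45,0.61],0],
    [[-7,0,0],[0,-0.45,0.61],0],
    [[-7,0,0],[0,-0.45,0.61],0],
    [[-7,0,0],[0,-0.45,0.61],0],
    [[-7,0,0],[0,-0.45,0.61],0],
    [[-7,0,0],[0,-0.45,0.61],0],
    [[-7,0,0],[0,-0.45,0.61],0],
    [[-7,0,0],[0,-0.45,0.61],0],
  ],
)

```text
clock: 21.73
tool_pos: [0.5293, 0.082, 0.0475]
eef_rot: [0.508, 0.494, -0.507, 0.491]
contact_force: [-1.4, 2.6, -1.4]
opening: 0.003
```

```bash
python3 bar.py b13
```

```text
t 21.7333 pos [0.5293 0.082  0.0475] yaw -1.8 phi 137.7 r 0.0649 q7 -0.31 F [-1.4  2.6 -1.4] inward in tool y,z 0.76 0.65
bar yaw 326 level 158.57142857142858 median 48.0
```

Emit:
drive_tool(
  deltas=[
    [[-7,0,0],[0,-0.38,0.68],0],
    [[-7,0,0],[0,-0.45,0.61],0],
    [[-7,0,0],[0,-0.45,0.61],0],
    [[-7,0,0],[0,-0.38,0.68],0],
    [[-7,0,0],[0,-0.45,0.61],0],
    [[-7,0,0],[0,-0.45,0.61],0],
    [[-7,0,0],[0,-0.45,0.61],0],
    [[-7,0,0],[0,-0.45,0.61],0],
    [[-7,0,0],[0,-0.38,0.68],0],
    [[-7,0,0],[0,-0.45,0.61],0],
    [[-7,0,0],[0,-0.45,0.61],0],
    [[-7,0,0],[0,-0.45,0.61],0],
  ],
)

```text
clock: 22.78
tool_pos: [0.5303, -0.0062, 0.0473]
eef_rot: [0.049, 0.707, -0.051, 0.703]
contact_force: [-4.2, -0.9, 0.2]
opening: 0.003
```

```bash
python3 bar.py b14
```

```text
t 22.7833 pos [ 0.5303 -0.0062  0.0473] yaw 81.8 phi -136.5 r 0.0647 q7 0.64 F [-4.2 -0.9  0.2] inward in tool y,z 0.784 0.621
bar yaw 54 level 245.14285714285714 median 75.0
```

Emit:
drive_tool(
  deltas=[
    [[-7,0,0],[0,-0.45,0.61],0],
    [[-7,0,0],[0,-0.45,0.61],0],
    [[-7,0,0],[0,-0.45,0.61],0],
    [[-7,0,0],[0,-0.45,0.61],0],
    [[0,0,0],[0,-0.8,-0.63],0],
    [[0,0,0],[0,-0.8,-0.63],0],
    [[0,0,0],[-2,-0.8,-0.63],0],
    [[0,0,0],[-4,0,0],0],
    [[0,0,0],[-2,0,0],0],
    [[0,0,0],[0,0,0],0],
  ],
)

```text
clock: 23.67
tool_pos: [0.5504, -0.0509, 0.1312]
eef_rot: [-0.118, 0.695, 0.117, 0.7]
contact_force: [0.4, -0.0, 0.1]
opening: 0.005
```

```bash
python3 bar.py b15; python3 -c "
from h import *
s=r.snapshot('top');im=cv2.cvtColor(s['color'],cv2.COLOR_RGB2HSV)
m=(im[...,1]<60)&(im[...,2]>225); m[:,:228]=0;m[:,255:]=0;m[:185]=0;m[:,:][215:]=0
ys,xs=np.where(m); P=np.array([px2w(s,u,v,.026)[:2] for u,v in zip(xs,ys)]); print(P.mean(0),P.min(0),P.max(0),cv2.fitLine(P.astype(np.float32),2,0,.01,.01).ravel())"
```

```text
t 23.6667 pos [ 0.5504 -0.0509  0.1312] yaw 109.1 phi -106.8 r 0.0932 q7 1.2 F [ 0.4 -0.   0.1] inward in tool y,z 0.81 0.587
bar yaw 86 level 245.14285714285714 median 58.285714285714285
[0.58798923 0.12803281] [0.57069272 0.08908481] [0.60345596 0.16845276] [0.13095148 0.9913888  0.5879892  0.12803282]
```

Emit:
drive_tool(
  deltas=[
    [[0,0,0],[0,3.92,1.17],0],
    [[0,0,0],[0,3.92,1.17],0],
    [[0,0,0],[0,3.92,1.17],0],
    [[0,0,0],[0,3.92,1.17],0],
    [[0,0,0],[0,3.92,1.17],0],
    [[7,0,0],[0,0,0],0],
    [[7,0,0],[0,0,0],0],
    [[7,0,0],[0,0,0],0],
    [[7,0,0],[0,0,0],0],
    [[7,0,0],[0,0,0],0],
    [[7,0,0],[0,0,0],0],
    [[7,0,0],[0,0,0],0],
  ],
)

```text
clock: 24.77
tool_pos: [0.5376, 0.1526, 0.1257]
eef_rot: [0.183, 0.684, -0.184, 0.682]
contact_force: [-0.3, -0.7, 1.0]
opening: 0.006
```

Emit:
drive_tool(
  deltas=[
    [[7,0,0],[0,0,0],0],
    [[7,0,0],[0,0,0],0],
    [[7,0,0],[0,0,0],0],
    [[7,0,0],[0,0,0],0],
    [[7,0,0],[0,0,0],0],
    [[7,0,0],[0,0,0],0],
    [[7,0,0],[0,0,0],0],
    [[7,0,0],[0,0,0],0],
    [[7,0,0],[0,0,0],0],
    [[4,0,0],[0,0,0],0],
    [[0,0,0],[0,0,0],0],
  ],
)

```text
clock: 25.68
tool_pos: [0.5378, 0.1527, 0.1259]
eef_rot: [-0.528, -0.469, 0.53, -0.47]
contact_force: [-0.5, 0.4, -0.4]
opening: 0.009
```

```bash
python3 p.py; python3 -c "
from h import *
cv2.imwrite('pics/t2.png',cv2.resize(r.snapshot('top')['color'][155:255,170:320,::-1],None,fx=5,fy=5,interpolation=2))"
```

```text
t 25.6833 pos [0.5378 0.1527 0.1259] yaw -6.8 phi 109.1 r 0.121 q7 -0.53 F [-0.5  0.4 -0.4] inward in tool y,z 0.436 0.9
```

View pics/t2.png

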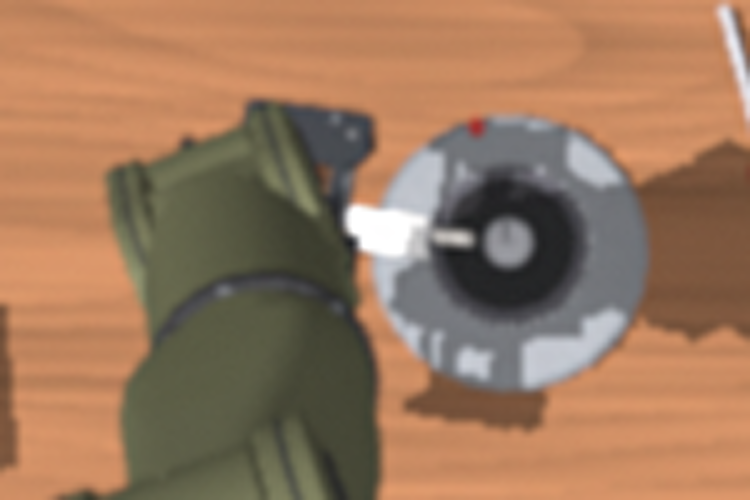

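Emit:
drive_tool(
  deltas=[
    [[0,0,0],[2.4,0,0],0],
    [[0,0,0],[2.4,0,0],0],
    [[0,0,0],[2.4,0,0],0],
    [[0,0,0],[2.3,0,0],0],
    [[0,0,0],[0,0,0],0],
    [[0,0,0],[0,0.8,0],0],
    [[0,0,0],[0,0.8,0],0],
    [[0,0,0],[0,0.4,0],0],
    [[0,0,0],[0,0,0],0],
  ],
)

```text
clock: 26.48
tool_pos: [0.5616, 0.1507, 0.0338]
eef_rot: [0.53, 0.469, -0.527, 0.471]
contact_force: [0.3, -0.2, -0.3]
opening: 0.004
```

Emit:
drive_tool(
  deltas=[
    [[0,0,0],[0.3,0,0],0],
    [[4,0,0],[0,0.77,-0.18],0],
    [[4,0,0],[0,0.77,-0.18],0],
    [[4,0,0],[0,0.77,-0.18],0],
    [[4,0,0],[0,0.77,-0.18],0],
    [[4,0,0],[0,0.77,-0.18],0],
    [[4,0,0],[0,0.77,-0.18],0],
  ],
)

```text
clock: 27.07
tool_pos: [0.6042, 0.1492, 0.0293]
eef_rot: [-0.614, -0.35, 0.615, -0.349]
contact_force: [-1.9, 1.7, 0.4]
opening: 0.006
```

```bash
python3 p.py
```

```text
t 27.0667 pos [0.6042 0.1492 0.0293] yaw -30.7 phi 76.4 r 0.1141 q7 -0.76 F [-1.9  1.7  0.4] inward in tool y,z 0.294 0.956
```

Emit:
drive_tool(
  deltas=[
    [[4,0,0],[0,0.77,-0.18],0],
    [[4,0,0],[0,0.77,-0.18],0],
    [[4,0,0],[0,0.77,-0.18],0],
    [[4,0,0],[0,0.77,-0.18],0],
    [[4,0,0],[0,0.77,-0.18],0],
    [[4,0,0],[0,0.77,-0.18],0],
    [[0,0,0],[0,0,0],0],
  ],
)

```text
clock: 27.65
tool_pos: [0.6483, 0.1268, 0.0296]
eef_rot: [0.674, 0.214, -0.673, 0.214]
contact_force: [0.5, 0.9, -0.0]
opening: 0.006
```

```bash
python3 p.py
```

```text
t 27.65 pos [0.6483 0.1268 0.0296] yaw -54.7 phi 51.3 r 0.1134 q7 -1.0 F [ 0.5  0.9 -0. ] inward in tool y,z 0.276 0.961
```

Emit:
drive_tool(
  deltas=[
    [[2,0,0],[0,0.39,-0.1],0],
    [[2,0,0],[0,0.39,-0.1],0],
    [[2,0,0],[0,0.39,-0.1],0],
    [[0,0,0],[0,0,0],0],
  ],
)

```text
clock: 27.98
tool_pos: [0.6572, 0.1179, 0.0294]
eef_rot: [0.685, 0.178, -0.684, 0.179]
contact_force: [-0.4, 1.9, 0.4]
opening: 0.004
```

```bash
python3 p.py; cat > arm.py <<'E'
from h import *
s=r.snapshot('top');im=cv2.cvtColor(s['color'],cv2.COLOR_RGB2HSV)
m=(im[...,0]>60)&(im[...,0]<90)&(im[...,1]>80); m[:,:190]=0;m[:,300:]=0;m[:110]=0;m[240:]=0
ys,xs=np.where(m); u,v=xs.mean(),ys.mean(); p=px2w(s,u,v,.03)[:2]-[.5773,.0383]; print(len(xs),u,v,"board yaw",np.degrees(np.arctan2(p[1],p[0])),np.hypot(*p))
E
python3 arm.py
```

```text
t 27.9833 pos [0.6572 0.1179 0.0294] yaw -60.7 phi 44.9 r 0.1128 q7 -1.06 F [-0.4  1.9  0.4] inward in tool y,z 0.269 0.963
0 nan nan board yaw nan nanarm.py:4: RuntimeWarning: Mean of empty slice.
  ys,xs=np.where(m); u,v=xs.mean(),ys.mean(); p=px2w(s,u,v,.03)[:2]-[.5773,.0383]; print(len(xs),u,v,"board yaw",np.degrees(np.arctan2(p[1],p[0])),np.hypot(*p))
  ret = ret.dtype.type(ret / rcount)
```

Board hidden by the arm; keep pressing gently until the force rises at the stop.

Emit:
drive_tool(
  deltas=[
    [[1,0,0],[0,0.25,-0.05],0],
    [[1,0,0],[0,0.25,-0.05],0],
    [[0,0,0],[0,0,0],0],
  ],
)

```text
clock: 28.28
tool_pos: [0.6601, 0.1139, 0.0293]
eef_rot: [0.687, 0.167, -0.687, 0.167]
contact_force: [0.2, 2.7, 1.0]
opening: 0.004
```

Emit:
drive_tool(
  deltas=[
    [[0,0,0],[0,0.3,0],0],
    [[0,0,0],[0,0,0],0],
  ],
)

```text
clock: 28.45
tool_pos: [0.6607, 0.1131, 0.0292]
eef_rot: [-0.687, -0.168, 0.687, -0.167]
contact_force: [-1.8, 4.8, 2.7]
opening: 0.005
```

Emit:
drive_tool(
  deltas=[
    [[0,0,0],[0,0.3,0],0],
    [[0,0,0],[0,0,0],0],
  ],
)

```text
clock: 28.62
tool_pos: [0.6607, 0.113, 0.0292]
eef_rot: [-0.686, -0.17, 0.688, -0.166]
contact_force: [-4.0, 7.1, 5.8]
opening: 0.007
```

```bash
python3 p.py
```

```text
t 28.6167 pos [0.6607 0.113  0.0292] yaw -62.5 phi 41.8 r 0.112 q7 -1.07 F [-4.   7.1  5.8] inward in tool y,z 0.247 0.969
```

The position has stalled and the force has risen to 8 N, so the arm is on the stop. I back off, rise and check.

Emit:
drive_tool(
  deltas=[
    [[0,0,0],[0,-0.6,0],0],
    [[0,0,0],[0,-0.9,0],0],
    [[0,0,0],[0,-1,0],0],
    [[0,0,0],[0,-1,0],0],
    [[0,0,0],[-3,0,0],0],
    [[0,0,0],[-4,0,0],0],
    [[0,0,0],[-4,0,0],0],
    [[0,0,0],[-3,-4,0],0],
    [[0,0,0],[0,-4,0],0],
    [[0,0,0],[0,-4,0],0],
    [[0,0,0],[0,-4,0],0],
    [[0,0,0],[0,0,0],0],
  ],
)

```text
clock: 29.62
tool_pos: [0.5692, 0.2886, 0.1636]
eef_rot: [-0.685, -0.175, 0.687, -0.169]
contact_force: [-1.5, 2.2, -0.8]
opening: 0.005
```

```bash
python3 bar.py e1; python3 -c "
from h import *
cv2.imwrite('pics/t3.png',cv2.resize(r.snapshot('top')['color'][110:290,100:450,::-1],None,fx=2.2,fy=2.2,interpolation=2))"
```

```text
t 29.6167 pos [0.5692 0.2886 0.1636] yaw -61.8 phi 91.9 r 0.2504 q7 -1.34 F [-1.5  2.2 -0.8] inward in tool y,z 0.896 0.444
bar yaw 84 level 174.57142857142858 median 38.0
```

View pics/t3.png

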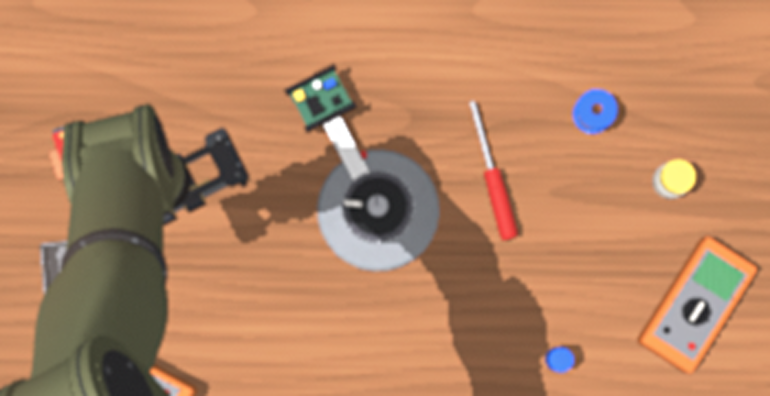

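```bash
python3 -c "
from plant import r
print(r.get_state()['contact_force'],r.finish_job())"
```

```text
the job is handed in; nothing more can be done
[ 0.8857569  -1.41792509 -0.75210181] None
```

I turned the ring about 780° anticlockwise (2.17 turns), pushed the board arm clockwise onto the red peg, and handed the job in at about 29.7 s.

- **Ring:** I used three strokes of the closed fingertips round the rim. The white bar went from a heading of 25° to about 85°, plus two full turns. It was hidden behind the gripper in some pictures, so I read it between strokes. There it agreed with how far the finger had travelled (302°, 226°, 86°). The last reading was 84°, with the bar plainly visible.
- **Arm:** It showed no movement while the ring was turned. The push moved it from a heading of about 83° to about 28°. There it stopped moving while the force rose from 2–3 N to about 9 N. The final picture shows it against the peg.
- **End state:** The gripper is clear of everything, at 0.16 m height. The right meter, screwdriver, spool, jar and capacitor look undisturbed in the final picture. The left meter, tray and transformer were mostly hidden by the robot, so I did not check them; the planned moves kept clear of them. The force reading showed up to about 3 N with nothing touching, which I take to be noise from moving.

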